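# Sort stripped furniture fittings into their sample trays

## Task

The fittings taken off the old furniture lie mixed on the grey pad: sort them into the plywood trays by kind, each into the tray whose ledge carries a sample of that kind (both wooden knobs with the knob, both drawer pulls with the pull, the lock with the lock). Set each piece down gently on the floor of its tray, without dropping it, the same way up as it lies now: knobs standing on their bases, pulls on their backplates, the lock flat, none leaning or lying on another. Leave the wax jar and the screwdriver where they are.

Things in the scene. Friction and masses are not known exactly. Their poses are not given: they have to be found in the camera images.
- knob_dark_mid (a point): a turned dark wooden knob standing on its base on the 3 mm thick grey pad on the bench (bench top z = 0): base 28 mm across, waist 18, mushroom head 38, 31 high, round about its upright z axis. Point: on the axis half-way up, 15.5 mm above its underside; the head's widest band, to be gripped, is 6 to 9 mm above this point. Belongs with the knob sample. 35 g
- knob_pale_mid (a point): a turned pale wooden knob standing on its base on the 3 mm thick grey pad on the bench (bench top z = 0): base 28 mm across, waist 18, mushroom head 38, 31 high, round about its upright z axis. Point: on the axis half-way up, 15.5 mm above its underside; the head's widest band, to be gripped, is 6 to 9 mm above this point. Belongs with the knob sample. 30 g
- pull_brass_mid (a point): a yellow brass drawer pull standing on its backplate on the 3 mm thick grey pad, bow up: plate 88 mm long (x), 28 wide (y), 3 thick; two posts at x = +-32 carry a round bow 11 thick along x, level for its middle 44 mm; 31 high over all. Point: over the plate's middle, 15.5 mm above its underside, 10 below the bow's centre line. z up. Belongs with the pull sample. 110 g
- pull_copper_mid (a point): a red copper drawer pull standing on its backplate on the 3 mm thick grey pad, bow up: plate 88 mm long (x), 28 wide (y), 3 thick; two posts at x = +-32 carry a round bow 11 thick along x, level for its middle 44 mm; 31 high over all. Point: over the plate's middle, 15.5 mm above its underside, 10 below the bow's centre line. z up. Belongs with the pull sample. 110 g
- lock_mid (a point): a steel cupboard lock lying flat on the 3 mm thick grey pad, keyhole up: case 66 mm long (x), 40 wide (y), 16 high; brass plate 74 x 3 along its +y side (so y = -20 to 22 over both), a brass bolt stands out 6 more at x = 2 to 22. Point: middle of the case, 8 mm above its underside. z up. Belongs with the lock sample. 190 g
- tray_knobs: plywood tray fixed to the bench, with a wooden knob as sample on the white card of its ledge; the three trays differ only by the sample. Inside 120 mm (x) by 150 (y), walls 6 thick, top 30 above the bench, blue floor 6 above the bench. Outside the +x wall the ledge, 48 wide, 18 high, sample top at 50 mm. Origin: bench height, under the compartment's middle; z up
- tray_pulls: plywood tray fixed to the bench, with a brass pull as sample on the white card of its ledge; the three trays differ only by the sample. Inside 120 mm (x) by 150 (y), walls 6 thick, top 30 above the bench, blue floor 6 above the bench. Outside the +x wall the ledge, 48 wide, 18 high, sample top at 50 mm. Origin: bench height, under the compartment's middle; z up
- tray_locks: plywood tray fixed to the bench, with a steel lock as sample on the white card of its ledge; the three trays differ only by the sample. Inside 120 mm (x) by 150 (y), walls 6 thick, top 30 above the bench, blue floor 6 above the bench. Outside the +x wall the ledge, 48 wide, 18 high, sample top at 35 mm. Origin: bench height, under the compartment's middle; z up
- wax_jar_mid (a point): an amber glass jar of wax polish with brass lid, 64 mm across, 62 mm high, standing on the bench; point half-way up. To be left alone
- screwdriver: a screwdriver with red handle, 200 mm long, lying on the bench along its x axis. To be left alone
There are look-alikes about, which are no part of the job. What is shaped like the part that bears pull_copper_mid but green or purple is not meant.

How it is judged:
By the outcome, as a careful person would: the job done as asked, in the order asked, and still so for the second after the job is handed in, with the robot touching nothing.
It also fails if it takes over 109 s, if anything falls off the work surface, if the arm or the gripper's body presses on something with over 40 N, if the wrist force passes 120 N, or if a joint passes its speed limit or range.

## Robot

A 6-joint arm with a two-finger parallel gripper is mounted at the origin on the work surface. World frame = base frame: x ahead of the robot, y to its left, z up, the work surface at z = 0. Lengths are in m, angles in rad, forces in N, time in s.
With the tool pointing down it reaches from about 0.275 to 0.725 m from the base axis. Payload 15.9 kg.
Tool frame: the origin (TCP) lies at the very end of the fingers, on their centre line; the grasp point (between the pads) lies 19 mm behind it; z points along the fingers, y is the line along which they close (so a half turn about z gives the same grasp; the last joint's range is limited). The gripper opens to 85 mm and grips with 20 to 120 N. Pads are 22 mm wide; open, the fingers measure 114 mm over their backs; the gripper's body (76 mm by 85 mm) begins 54 mm behind the grasp point. The pads swing forward as they close: fully open they stand 13 mm farther back than shut.
Start: joints at [1.295, 0.213, -0.034, 1.323, 0, 1.571], TCP at [0.136, 0.481, 0.198] pointing down, gripper open.
Joint ranges: [-2.98, 2.98], [-0.74, 1.72], [-1.14, 1.35], [-2.1, 2.04], [-1.57, 1.44], [-3.14, 3.14]. Speed limits (rad/s): [1.89, 1.89, 2.39, 2.57, 3.14, 3.14].

## Interface

Orientations are given as [roll, pitch, yaw] about the fixed x, y, z axes, in that order (R = Rz(yaw) Ry(pitch) Rx(roll)).
In Python, from workcell import arm gives the robot as it stands. The module is installed in compiled form; this text tells all that it offers.
- The arm moves only by the shell command python3 -m jog 'ROWS' [FORCE]. ROWS is JSON, a list of rows, each a list of 3 entries, a list of its own where there are three numbers: the gripper command: -1 is fully open, 1 is shut, values between are in proportion, then the shift along the tool's x, y, z normalised to -1 to 1, where 1 is 0.4 m, then the turn, a rotation vector about the tool's x, y, z normalised to -1 to 1, where 1 is 60 degrees. In form: [[grip, [x, y, z], [ax, ay, az]], ...]. A call has 1 to 20 rows; each row shifts and turns the commanded pose from where the row before left it, along the tool's axes as they then stand; what a row does not reach is not made up. A row lasts 1/12 s, in which the tool goes at most 41.7 mm and 7.16 degrees, less where a joint would pass 70% of its speed; a pose out of reach is approached as far as the arm can. A call with a number of a shift or a turn outside -1 to 1 is refused whole. A call with a gripper value outside its range is refused whole. The fingers move at their own pace and stop on an object; FORCE is the grip in N (left out, the last holds). Time passes only in rows, so rows that do not move let the fingers close. It gives the time, the measured TCP pose, the force, the opening and the grip force at its end, in the units of the state.
- arm.read_state(): the state, without advancing time (a new reading comes with each control period).
- arm.camera(name): name is "scene" or "side" or "wrist"; returns the picture (420x560x3 uint8, red, green, blue); there is no depth.
- arm.camera_info(name): a dict with "K" (3x3 intrinsics, pixels), "k1" (the pictures are not rectified: a ray, as slopes to the right and down, at radius r is drawn at 1 + k1 r^2 times it, then the intrinsics apply), "origin" and "attitude" of the camera in the world. Camera axes: x right, y up, looking along -z (the intrinsics and any distortion apply to the point x, -y, -z); pixel columns grow to the right and rows downward; lengths in m; the calibration is good to about 2 mm. A picture is of the moment at which its call begins: read the wrist's pose just before it. camera_info takes no time and is no camera call; for the wrist camera it gives the pose at the moment of the call.
- arm.sign_off(): hands the job in; it is judged then, once.
The state is a dict: "t": time; "qpos": joint angles; "qvel": joint speeds; "joint_torque": joint torques, N m; "tcp_pos": TCP position; "ee_rot": TCP orientation; "wrist_force": force on the tool from outside, world axes, zero at the start; "torque": the same for the moment, N m; "opening": finger opening in m; "finger_force": force on a finger pad.
Only numpy, scipy, OpenCV 4.12 (cv2) and the standard library are available. Lean on these libraries where they do the work, as an engineer would, in place of code of your own. Each camera call takes 0.05 s, during which the arm holds its last target. There are 200 camera calls.

## Working session

There is one attempt and no reset: what is moved stays moved. The work goes in short steps, Python scripts to look and compute and a shell command to move; the robot and the scene stay as the last step left them, time stands still between calls to the robot, and variables do not carry over. Pictures are saved under pics/ and viewed, at most 14 in all, crops included, and the job is handed in when it is done.

```bash
mkdir -p pics; cat > h.py <<'E'
import numpy as np, cv2
from workcell import arm
from scipy.spatial.transform import Rotation as R
def info(n):
    i=arm.camera_info(n); return i
def rot(a):
    a=np.array(a,float)
    return a if a.shape==(3,3) else (R.from_euler('xyz',a).as_matrix() if a.size==3 else R.from_quat(a).as_matrix())
def ray(i,u,v):
    K=np.array(i['K']);k=i['k1']
    d=np.array([(u-K[0,2])/K[0,0],(v-K[1,2])/K[1,1]]);s=d.copy()
    for _ in range(30): s=d/(1+k*(s@s))
    return np.array(i['origin']),rot(i['attitude'])@np.array([s[0],-s[1],-1.])
def onz(i,u,v,z):
    o,d=ray(i,u,v); return o+d*(z-o[2])/d[2]
def proj(i,p):
    K=np.array(i['K']);c=rot(i['attitude']).T@(np.array(p)-np.array(i['origin']))
    s=np.array([c[0],-c[1]])/-c[2]; s=s*(1+i['k1']*(s@s)); return K[0,0]*s[0]+K[0,2],K[1,1]*s[1]+K[1,2]
def tri(i1,a,i2,b):
    o1,d1=ray(i1,*a);o2,d2=ray(i2,*b)
    A=np.stack([d1,-d2],1);t=np.linalg.lstsq(A,o2-o1,rcond=None)[0]
    p,q=o1+t[0]*d1,o2+t[1]*d2
    return (p+q)/2,np.linalg.norm(p-q)
def snap(n,f):
    im=arm.camera(n); cv2.imwrite('pics/'+f,im[:,:,::-1]); return im
E
python3 - <<'E'
from h import *
for n in('scene','side','wrist'):
    i=info(n); print(n,i); snap(n,n+'0.png')
print(arm.read_state())
E
```

```text
scene {'K': array([[529.92615427,   0.        , 280.82704058],
       [  0.        , 529.92615427, 211.41283945],
       [  0.        ,   0.        ,   1.        ]]), 'k1': 0.07096175914842855, 'origin': array([ 1.42632647, -0.78864492,  1.30603788]), 'attitude': array([ 0.78641291, -0.0087831 ,  0.90844927])}
side {'K': array([[517.90369623,   0.        , 278.61068659],
       [  0.        , 517.90369623, 214.83728547],
       [  0.        ,   0.        ,   1.        ]]), 'k1': -0.1634301696352206, 'origin': array([ 0.35226132, -1.2145678 ,  0.73531366]), 'attitude': array([ 1.05553153e+00,  7.43853515e-04, -7.59805429e-02])}
wrist {'K': array([[318.29090632,   0.        , 276.78698456],
       [  0.        , 318.29090632, 209.41923223],
       [  0.        ,   0.        ,   1.        ]]), 'k1': -0.0704978326798347, 'origin': array([0.06691721, 0.5021826 , 0.37422686]), 'attitude': array([-2.91472218e-01,  1.13846712e-03,  1.29630461e+00])}
{'t': 0.15, 'qpos': array([ 1.29501408e+00,  2.13239454e-01, -3.48988175e-02,  1.32351831e+00,
       -1.43806084e-05,  1.57077152e+00]), 'qvel': array([ 0.00095017,  0.00041741,  0.00100195,  0.00021115,  0.00021757,
       -0.00026916]), 'joint_torque': array([-2.13581084e-04, -6.86410332e+01,  4.87246835e+01,  1.32239444e-02,
       -1.66783246e-05, -2.08654001e-05]), 'tcp_pos': array([0.13607323, 0.48081703, 0.1973381 ]), 'ee_rot': array([-3.14073240e+00,  1.43592645e-05,  2.86583522e+00]), 'wrist_force': array([0.01102835, 0.24569949, 0.37483904]), 'torque': array([ 0.01037951,  0.06877922, -0.0109618 ]), 'finger_force': 0.0, 'opening': 0.08570913859389313}
```

View pics/scene0.png

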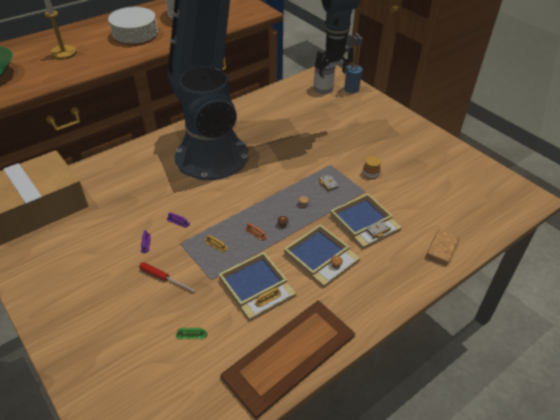

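View pics/side0.png

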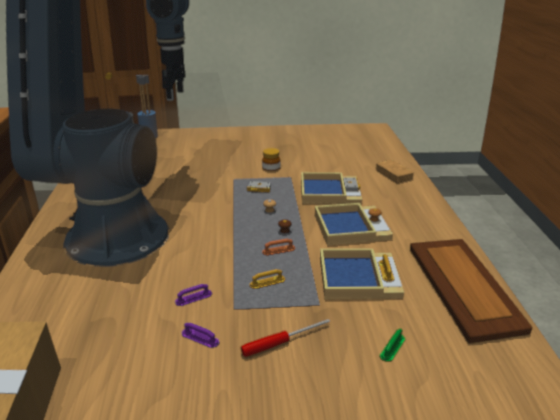

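View pics/wrist0.png

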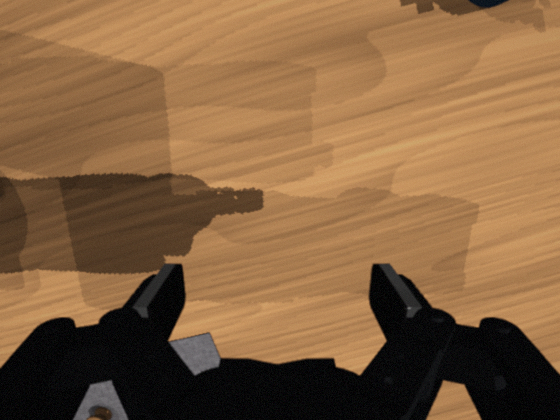

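The scene view shows, on the pad, the brass pull (216,243), copper pull (256,231), dark knob (283,221), pale knob (304,201) and lock (329,183). The trays by their samples are pulls (253,278), knobs (318,250) and locks (363,215). The side view agrees. The purple (178,219; 146,241) and green (191,333) pulls are the look-alikes; the copper one is the red pull on the pad.

```bash
python3 - <<'E'
from h import *
s,d=info('scene'),info('side')
P={'brass':((216,243),(267,279)),'copper':((256,232),(279,247)),'dark':((283,221),(285,225)),'pale':((304,201),(270,205)),'lock':((329,183),(259,187)),
'Tpull':((253,279),(351,272)),'Tknob':((318,251),(346,223)),'Tlock':((363,215),(323,187)),'jar':((372,166),(271,158)),'sdr':((167,276),(286,337))}
for k,(a,b) in P.items():
    p,e=tri(s,a,d,b); print(k,p.round(3),round(e,3),onz(s,*a,.02).round(3)[:2])
a=cv2.imread('pics/scene0.png')[150:310,180:420]; b=cv2.imread('pics/side0.png')[165:310,220:420]
a=cv2.resize(a,None,fx=2.5,fy=2.5,interpolation=3);b=cv2.resize(b,None,fx=2.5,fy=2.5,interpolation=3)
c=np.zeros((600,800,3),np.uint8); cv2.imwrite('pics/cropA.png',a)
E
```

```text
brass [ 0.398 -0.24   0.012] 0.002 [ 0.404 -0.243]
copper [ 0.437 -0.107  0.012] 0.0 [ 0.443 -0.112]
dark [ 0.46  -0.011  0.021] 0.003 [ 0.458 -0.01 ]
pale [0.427 0.108 0.019] 0.003 [0.426 0.109]
lock [0.4   0.25  0.009] 0.002 [0.408 0.242]
Tpull [ 0.597 -0.235  0.018] 0.005 [ 0.595 -0.233]
Tknob [ 0.629 -0.002  0.015] 0.004 [ 0.631 -0.003]
Tlock [0.6   0.227 0.013] 0.005 [0.601 0.225]
jar [0.449 0.417 0.035] 0.004 [0.435 0.433]
sdr [ 0.424 -0.434  0.012] 0.009 [ 0.426 -0.433]
```

View pics/cropA.png

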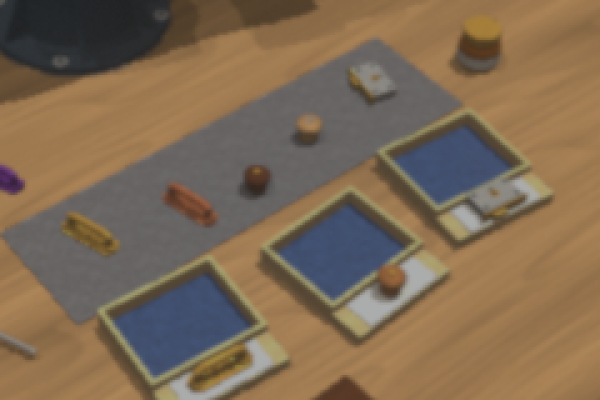

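The enlarged crop confirms the identities: from left to right brass pull, copper pull, dark knob, pale knob, lock, with samples pull, knob, lock. I'll move the wrist camera over the pad next.

```bash
python3 -m jog '[[-1,[-0.079,-0.054,-0.0173],[0,0,0]],[-1,[-0.079,-0.054,-0.0173],[0,0,0]],[-1,[-0.079,-0.054,-0.0173],[0,0,0]],[-1,[-0.079,-0.054,-0.0173],[0,0,0]],[-1,[-0.079,-0.054,-0.0173],[0,0,0]],[-1,[-0.079,-0.054,-0.0173],[0,0,0]],[-1,[-0.079,-0.054,-0.0173],[0,0,0]],[-1,[-0.079,-0.054,-0.0173],[0,0,0]],[-1,[-0.079,-0.054,-0.0173],[0,0,0]],[-1,[-0.079,-0.054,-0.0173],[0,0,0]],[-1,[-0.079,-0.054,-0.0173],[0,0,0]],[-1,[-0.079,-0.054,-0.0173],[0,0,0]]]'
python3 -m jog '[[-1,[0,0,0],[0,0,0.119]],[-1,[0,0,0],[0,0,0.119]],[-1,[0,0,0],[0,0,0.119]],[-1,[0,0,0],[0,0,0.119]],[-1,[0,0,0],[0,0,0.119]],[-1,[0,0,0],[0,0,0.119]],[-1,[0,0,0],[0,0,0.119]],[-1,[0,0,0],[0,0,0.119]],[-1,[0,0,0],[0,0,0.119]],[-1,[0,0,0],[0,0,0.119]],[-1,[0,0,0],[0,0,0.119]],[-1,[0,0,0],[0,0,0.119]],[-1,[0,0,0],[0,0,0.119]],[-1,[0,0,0],[0,0,0.119]],[-1,[0,0,0],[0,0,0.119]],[-1,[0,0,0],[0,0,0.119]],[-1,[0,0,0],[0,0,0.119]],[-1,[0,0,0],[0,0,0.119]],[-1,[0,0,0],[0,0,0.119]],[-1,[0,0,0],[0,0,0.119]]]'
python3 -m jog '[[-1,[0,0,0],[0,0,0.119]],[-1,[0,0,0],[0,0,0.119]],[-1,[0,0,0],[0,0,0.119]],[-1,[0,0,0],[0,0,0]]]'
python3 - <<'E'
from h import *
import json
i=info('wrist'); im=snap('wrist','w1.png')
json.dump({k:np.array(v).tolist() for k,v in i.items()},open('w1.json','w')); print(i['origin'],i['attitude'])
E
```

```text
t: 1.15
tcp_pos: [0.4312, 0.1266, 0.2811]
ee_rot: [3.142, 0.0, 2.866]
wrist_force: [0.1, 1.2, 0.0]
opening: 0.0853
finger_force: 0.0
t: 2.82
tcp_pos: [0.4303, 0.1284, 0.2806]
ee_rot: [-3.142, 0.0, 0.367]
wrist_force: [-0.4, 0.1, 0.2]
opening: 0.0856
finger_force: 0.0
t: 3.15
tcp_pos: [0.4409, 0.0558, 0.2806]
ee_rot: [-3.082, 0.007, 0.08]
wrist_force: [-0.5, 0.4, -0.5]
opening: 0.0852
finger_force: 0.0
[0.51698824 0.05265584 0.45669123] [-0.29810228  0.05940273 -1.48975326]
```

View pics/w1.png

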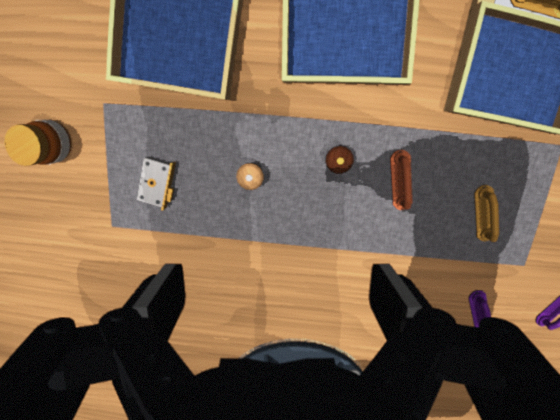

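The wrist view shows everything at once: lock (155,183), pale knob (250,177), dark knob (340,160), copper pull (401,180) and brass pull (486,213), with trays above. The tool drifted and tilted at the end of the turn, so I'll check the joints.

```bash
python3 - <<'E'
from h import *
s=arm.read_state(); print({k:np.round(s[k],4) for k in('t','qpos','tcp_pos','ee_rot','qvel')})
E
```

```text
{'t': np.float64(3.2), 'qpos': array([0.0831, 0.1053, 0.0441, 1.5164, 0.0595, 3.1406]), 'tcp_pos': array([0.4408, 0.0575, 0.2806]), 'ee_rot': array([-3.0821,  0.0069,  0.0841]), 'qvel': array([ 0.067 ,  0.0009,  0.0031, -0.0027, -0.0018, -0.0008])}
```

```bash
python3 -m jog '[[-1,[0,0,0],[-0.057,0.007,0]],[-1,[0,0.08,0],[0,0,0]],[-1,[0,0.09,0],[0,0,0]],[-1,[0,0.09,0],[0,0,0]],[-1,[0,0.09,0],[0,0,0]],[-1,[0,0,0],[0,0,0]],[-1,[0,0,0],[0,0,0]]]'
python3 - <<'E'
from h import *
import json
i=info('wrist'); im=snap('wrist','w2.png')
json.dump({k:np.array(v).tolist() for k,v in i.items()},open('w2.json','w')); print(i['origin'],i['attitude'],arm.read_state()['qpos'])
E
```

```text
t: 3.78
tcp_pos: [0.4563, -0.0912, 0.2791]
ee_rot: [-3.132, -0.0, 0.102]
wrist_force: [0.1, 0.4, 0.4]
opening: 0.0853
finger_force: 0.0
[ 0.53027187 -0.08415251  0.45612844] [-0.29066477  0.00926174 -1.46748416] [-0.20222634  0.14488649  0.08783918  1.51616171  0.0093943   2.83597112]
```

View pics/w2.png

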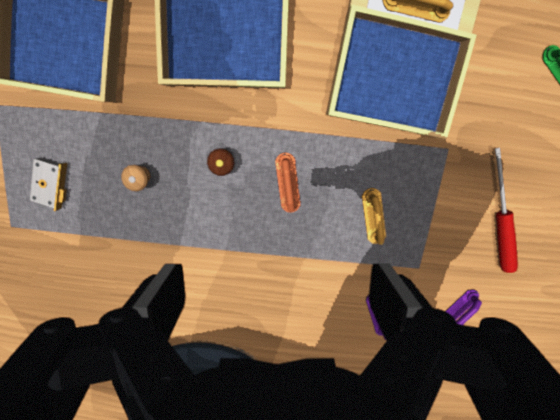

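Second view: lock (46,184), pale (135,178), dark (220,162), copper (288,182) and brass (374,216). Near rim corners: knob tray (157,83) and (287,87), pull tray (331,110) and (446,134), lock tray right corner (103,100).

```bash
cat > m.py <<'E'
from h import *
import json
L=lambda n:{k:np.array(v) for k,v in json.load(open(n)).items()}
def blob(f,box,sat=70,vmin=0):
    im=cv2.imread('pics/'+f); x0,y0,x1,y1=box; h=cv2.cvtColor(im[y0:y1,x0:x1],cv2.COLOR_BGR2HSV)
    m=((h[...,1]>sat)&(h[...,2]>vmin)).astype(np.uint8)
    return mcent(m,x0,y0)
def mcent(m,x0,y0):
    m=cv2.morphologyEx(m,cv2.MORPH_CLOSE,np.ones((5,5)))
    c=max(cv2.findContours(m,0,2)[0],key=cv2.contourArea); (cx,cy),(w,h),a=cv2.minAreaRect(c)
    b=cv2.boxPoints(((cx,cy),(w,h),a))+[x0,y0]
    return (cx+x0,cy+y0),(w,h,a),b,c+[x0,y0]
E
python3 - <<'E'
from m import *
i1,i2=L('w1.json'),L('w2.json')
B={'brass':((465,178,507,250),(355,180,395,250)),'copper':((382,143,420,216),(268,146,308,219)),'dark':((322,142,358,178),(202,144,240,180)),'pale':((232,160,268,194),(116,160,154,196))}
for k,(a,b) in B.items():
    r1=blob('w1.png',a,90);r2=blob('w2.png',b,90)
    p,e=tri(i1,r1[0],i2,r2[0])
    ang=[]
    for r,i in((r1,i1),(r2,i2)):
        b=r[2]; e1,e2=b[1]-b[0],b[2]-b[1]; l=e1 if np.linalg.norm(e1)>np.linalg.norm(e2) else e2
        c=np.array(r[0]); q=onz(i,*(c+l/2),.025)-onz(i,*(c-l/2),.025); ang.append((np.degrees(np.arctan2(q[1],q[0]))%180).round(1)); ang.append((np.linalg.norm(q)*1000).round(0))
    print(k,np.round(r1[0],1),np.round(r2[0],1),p.round(4),round(e,4),ang,np.round(r1[1],0),np.round(r2[1],0))
C={'kL':((283,81),(157,85)),'kR':((411,82),(288,88)),'lR':((227,97),(104,100)),'pL':((455,111),(330,110))}
for k,(a,b) in C.items():
    p,e=tri(i1,a,i2,b); print(k,p.round(4),round(e,4),onz(i1,*a,.03).round(4)[:2],onz(i2,*b,.03).round(4)[:2])
print('lL',onz(i1,108,79,.03)); print('pR',onz(i2,446,135,.03),onz(i2,475,42,.03))
for f,b,n in(('w1.png',(125,145,190,220),'l1'),('w2.png',(20,145,80,220),'l2')):
    im=cv2.imread('pics/'+f); x0,y0,x1,y1=b; cv2.imwrite(f'pics/{n}.png',cv2.resize(im[y0:y1,x0:x1],None,fx=6,fy=6,interpolation=3))
E
python3 -c "
import cv2,numpy as np
a=cv2.imread('pics/l1.png');b=cv2.imread('pics/l2.png');cv2.imwrite('pics/l12.png',np.hstack([a,b]))"
```

```text
brass [486.6 213.1] [373.6 216.2] [ 0.4038 -0.2353  0.0155] 0.0006 [np.float64(18.4), np.float64(86.0), np.float64(17.4), np.float64(87.0)] [57. 24. 87.] [57. 20. 83.]
copper [401.  179.6] [287.4 182.1] [ 0.4384 -0.1049  0.0055] 0.0001 [np.float64(13.8), np.float64(83.0), np.float64(13.1), np.float64(85.0)] [59. 20. 87.] [60. 20. 83.]
dark [339.3 159.2] [220.  161.5] [ 0.4616 -0.0102  0.028 ] 0.0001 [np.float64(141.7), np.float64(35.0), np.float64(95.8), np.float64(36.0)] [26. 27. 45.] [25. 26. 90.]
pale [250. 176.] [135.  177.5] [0.4271 0.1083 0.0256] 0.0001 [np.float64(3.3), np.float64(37.0), np.float64(95.6), np.float64(41.0)] [26. 26. 90.] [25. 28. 90.]
kL [0.5523 0.0727 0.0397] 0.0012 [0.5538 0.0732] [0.5522 0.0763]
kR [ 0.5668 -0.091   0.0165] 0.0031 [ 0.5667 -0.0864] [ 0.5642 -0.0909]
lR [0.5283 0.1414 0.0408] 0.0007 [0.529  0.1437] [0.5279 0.1472]
pL [ 0.5403 -0.1473  0.0336] 0.0054 [ 0.5378 -0.1491] [ 0.5431 -0.1477]
lL [0.54220103 0.30521963 0.03      ]
pR [ 0.52973996 -0.30665346  0.03      ] [ 0.6480568  -0.31859244  0.03      ]
```

View pics/l12.png

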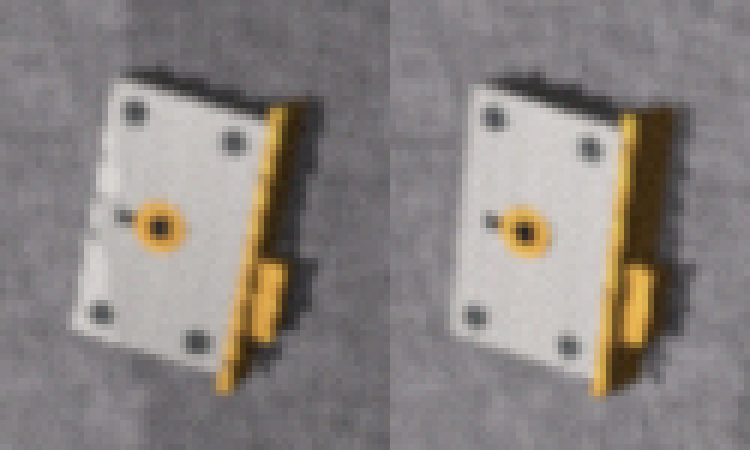

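```bash
cat > go.py <<'E'
import sys; from h import *
# usage: x y z yawdeg ; prints turn (units) first, then shift (units) in the target axes
x,y,z,yaw=map(float,sys.argv[1:5]); s=arm.read_state()
R0=R.from_euler('xyz',s['ee_rot']); R1=R.from_euler('xyz',[np.pi,0,np.radians(yaw)])
t=(R0.inv()*R1).as_rotvec()/np.radians(60); d=R1.inv().apply(np.array([x,y,z])-s['tcp_pos'])/.4
print('turn',t.round(4),'rows',np.abs(t).max()/.119,'shift',d.round(4),'rows',np.linalg.norm(d)/.104,'q6',s['qpos'][5].round(2),'t',s['t'])
E
python3 go.py .4384 -.1049 .06 13.5
python3 - <<'E'
from m import *
i1,i2=L('w1.json'),L('w2.json')
a=[(145,158.7),(169.7,165.8),(137,199.7),(161.3,207)];b=[(33.3,159.7),(59.2,166.3),(30.3,200),(54.7,208)]
P=[]
for u,v in zip(a,b):
    p,e=tri(i1,u,i2,v);P.append(p);print(p.round(4),round(e,4),onz(i1,*u,.019).round(4),onz(i2,*v,.019).round(4))
Q=np.array([(onz(i1,*u,.019)+onz(i2,*v,.019))/2 for u,v in zip(a,b)]);print(Q.mean(0),np.degrees(np.arctan2(*(Q[2]+Q[3]-Q[0]-Q[1])[1::-1])))
E
```

```text
turn [-0.0092 -0.0011 -0.1263] rows 1.0611318302141632 shift [-0.0521  0.0253  0.5483] rows 5.301193654792765 q6 2.84 t 3.8333
[0.4388 0.2577 0.0269] 0.0001 [0.4374 0.2615 0.019 ] [0.4371 0.264  0.019 ]
[0.43   0.2261 0.0162] 0.0007 [0.4302 0.225  0.019 ] [0.431  0.2242 0.019 ]
[0.3747 0.2771 0.0175] 0.0002 [0.375  0.2764 0.019 ] [0.3753 0.2759 0.019 ]
[0.365  0.2415 0.0131] 0.0007 [0.3673 0.239  0.019 ] [0.3668 0.2372 0.019 ]
[0.40252931 0.25041891 0.019     ] 167.91673168711284
```

```bash
python3 -m jog '[[0.3,[0,0,0.06],[-0.009,-0.001,-0.063]],[0.3,[0,0,0.06],[0,0,-0.063]],[0.3,[-0.0174,0.0084,0.08],[0,0,0]],[0.3,[-0.0174,0.0084,0.08],[0,0,0]],[0.3,[-0.0174,0.0084,0.08],[0,0,0]],[0.3,[0,0,0.08],[0,0,0]],[0.3,[0,0,0],[0,0,0]],[0.3,[0,0,0],[0,0,0]]]'
cat > look.py <<'E'
import sys; from m import *
# look.py name hmin hmax satmin zplane : largest colour blob in the wrist view, on the plane
n,h0,h1,sm,z=sys.argv[1],*map(float,sys.argv[2:6])
s=arm.read_state(); i=info('wrist'); im=snap('wrist',n+'.png'); h=cv2.cvtColor(im,cv2.COLOR_RGB2HSV).astype(int)
m=((h[...,0]>=h0)&(h[...,0]<=h1)&(h[...,1]>sm)&(h[...,2]>40)).astype(np.uint8); m[330:]=0
c,_,b,ct=mcent(m,0,0); e1,e2=b[1]-b[0],b[2]-b[1]; l=e1 if np.linalg.norm(e1)>np.linalg.norm(e2) else e2
c=np.array(c); q=onz(i,*(c+l/2),z)-onz(i,*(c-l/2),z)
print('px',c.round(0),'area',cv2.contourArea(ct),'P',onz(i,*c,z).round(4),'ang',(np.degrees(np.arctan2(q[1],q[0]))%180).round(1),'len',np.linalg.norm(q).round(4),'tcp',s['tcp_pos'].round(4),'yaw',np.degrees(s['ee_rot'][2]).round(1),'open',s['opening'].round(4))
E
python3 look.py c1 0 10 140 .0285
```

```text
t: 4.5
tcp_pos: [0.4376, -0.1035, 0.1035]
ee_rot: [-3.141, 0.002, 0.238]
wrist_force: [-0.3, 0.8, 1.0]
opening: 0.0301
finger_force: 0.0Traceback (most recent call last):
  File "look.py", line 8, in <module>
    print('px',c.round(0),'area',cv2.contourArea(ct),'P',onz(i,*c,z).round(4),'ang',(np.degrees(np.arctan2(q[1],q[0]))%180).round(1),'len',np.linalg.norm(q).round(4),'tcp',s['tcp_pos'].round(4),'yaw',np.degrees(s['ee_rot'][2]).round(1),'open',s['opening'].round(4))
                                                                                                                                                                                                                                                   ^^^^^^^^^^^^^^^^^^
AttributeError: 'float' object has no attribute 'round'
```

View pics/c1.png

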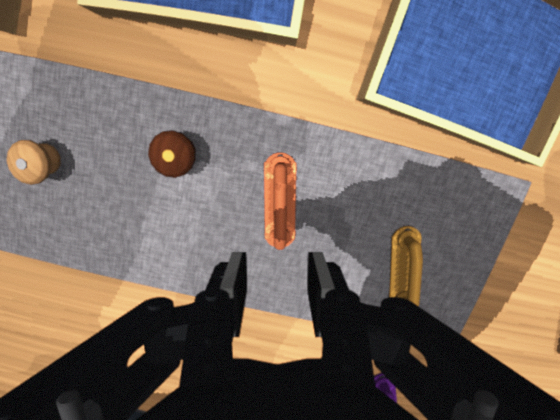

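The copper pull's bow runs straight up the picture at (281,201), nearly centred between the tips (243 and 311) and well aligned.

```bash
sed -i "s/s\['opening'\].round(4)/round(float(s['opening']),4)/" look.py; python3 look.py c2 0 10 140 .0285; python3 - <<'E'
from h import *
i=info('wrist'); s=arm.read_state(); x,y,z=s['tcp_pos']
print(proj(i,[x,y,z]),proj(i,[x,y,.0285]))
E
```

```text
px [279. 202.] area 2375.5 P [ 0.4445 -0.1036  0.0285] ang 14.7 len 0.0815 tcp [ 0.439  -0.1039  0.1049] yaw 13.6 open 0.0297
(np.float64(278.21604993855686), np.float64(243.75093193936266)) (np.float64(277.6945665747647), np.float64(207.83210438650607))
```

```bash
python3 -m jog '[[0.3,[0.005,0,0.07],[0,0,0]],[0.3,[0,0,0.07],[0,0,0]],[0.3,[0,0,0.06],[0,0,0]],[0.3,[0,0,0.025],[0,0,0]],[0.3,[0,0,0.015],[0,0,0]],[0.3,[0,0,0],[0,0,0]],[1,[0,0,0],[0,0,0]],[1,[0,0,0],[0,0,0]],[1,[0,0,0],[0,0,0]],[1,[0,0,0],[0,0,0]],[1,[0,0,0],[0,0,0]]]' 50
```

```text
t: 5.52
tcp_pos: [0.4408, -0.1044, 0.008]
ee_rot: [3.141, -0.001, 0.236]
wrist_force: [0.1, 0.5, -0.2]
opening: 0.0004
finger_force: 0.0
```

```bash
python3 - <<'E'
from h import *
snap('wrist','c3.png'); a=snap('side','s3.png'); a=cv2.resize(a[200:310,220:420],None,fx=2,fy=2)
w=cv2.imread('pics/c3.png'); o=np.zeros((420,800,3),np.uint8); o[:,:400]=w[:,100:500]; o[:220,400:800]=a[:,:,::-1]; cv2.imwrite('pics/c3s.png',o)
E
```

```text
(no output)
```

View pics/c3s.png

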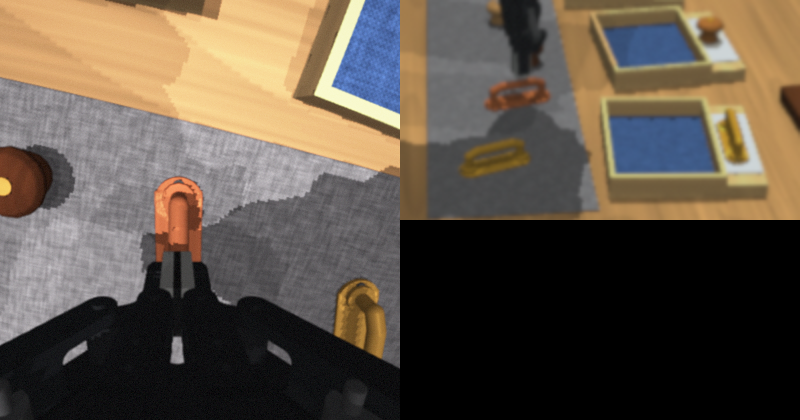

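```bash
python3 - <<'E'
from h import *
s=arm.read_state();p=s['tcp_pos'];print(p,s['opening'])
for n in('side','scene','wrist'):
    i=info(n);print(n,proj(i,p),proj(i,[p[0],p[1],.05]))
a=snap('scene','sc3.png')[205:255,230:290]; b=cv2.imread('pics/s3.png')[205:275,250:320]
cv2.imwrite('pics/sc3c.png',np.hstack([cv2.resize(a[:,:,::-1],(360,300),interpolation=3),cv2.resize(b,(300,300),interpolation=3)]))
E
```

```text
[ 0.44049915 -0.10438767  0.00774575] -0.000121538486124333
side (np.float64(280.26890926846755), np.float64(247.708982163105)) (np.float64(280.283622890406), np.float64(233.67873571940422))
scene (np.float64(257.3741308551412), np.float64(233.07995392955866)) (np.float64(257.08577464874753), np.float64(224.31416952620174))
wrist (np.float64(278.2260074953282), np.float64(243.77849916365915)) (np.float64(278.65957835878754), np.float64(278.43501269720446))
```

View pics/sc3c.png

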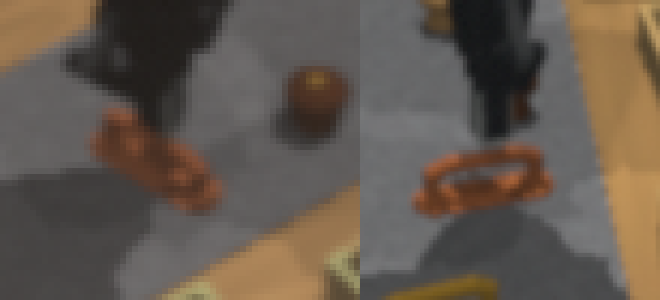

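The wrist crop shows the fingers shut over the bow at (277,252). In both the scene and side crops the tips stop just above the bow, with pad showing between them, so the real tips sit about 30 mm above the reported TCP. I'll find the offset with a gentle touch on the bow.

```bash
for k in 1; do python3 -m jog '[[1,[0,0,0.005],[0,0,0]],[1,[0,0,0],[0,0,0]]]'; python3 -m jog '[[1,[0,0,0.005],[0,0,0]],[1,[0,0,0],[0,0,0]]]';  done | egrep 'tcp_pos|wrist'; python3 - <<'E'
from h import *
s=arm.read_state();p=np.array(s['tcp_pos'])
i=info('wrist');ax=R.from_euler('xyz',s['ee_rot']).as_matrix()
for h in(0,.02,.03,.035): print(h,proj(i,p-ax[:,2]*h),proj(i,p-ax[:,2]*h+.011*ax[:,0]))
E
```

```text
tcp_pos: [0.4402, -0.1043, 0.0052]
wrist_force: [0.2, -1.2, -0.1]
tcp_pos: [0.4402, -0.1043, 0.0032]
wrist_force: [-0.6, -0.4, -0.2]
0 (np.float64(278.2601362300362), np.float64(243.7457919840545)) (np.float64(278.30969806661443), np.float64(226.48211248610514))
0.02 (np.float64(278.43305243230367), np.float64(258.16027927682865)) (np.float64(278.4921855735076), np.float64(239.24024200891938))
0.03 (np.float64(278.53445890711293), np.float64(266.6257719414181)) (np.float64(278.5996568418431), np.float64(246.76336459488385))
0.035 (np.float64(278.5896607268957), np.float64(271.2378777210475)) (np.float64(278.658304851221), np.float64(250.87180732279558))
```

```bash
python3 -m jog '[[1,[0,0,0.004],[0,0,0]],[1,[0,0,0],[0,0,0]]]'|egrep 'tcp_pos|wrist'; python3 -m jog '[[1,[0,0,0.004],[0,0,0]],[1,[0,0,0],[0,0,0]]]'|egrep 'tcp_pos|wrist'
```

```text
tcp_pos: [0.4403, -0.1043, 0.0017]
wrist_force: [-0.3, -0.5, -0.6]
tcp_pos: [0.4405, -0.1044, 0.0003]
wrist_force: [-0.6, -0.1, 3.6]
```

```bash
python3 -m jog '[[1,[0,0,0.002],[0,0,0]],[1,[0,0,0],[0,0,0]]]'|egrep 'tcp_pos|wrist'; python3 -m jog '[[0.3,[0,0,-0.03],[0,0,0]],[0.3,[0,0,0],[0,0,0]],[0.3,[0,0,0],[0,0,0]],[0.3,[0,0,0],[0,0,0]]]'
```

```text
tcp_pos: [0.4406, -0.1045, 0.0001]
wrist_force: [-4.6, 1.6, 16.4]
t: 6.83
tcp_pos: [0.4403, -0.1043, 0.0112]
ee_rot: [3.141, -0.0, 0.236]
wrist_force: [-0.2, -0.4, -0.2]
opening: 0.0297
finger_force: 0.0
```

Contact at reported z≈0.000 on a bow top at 0.034, so the real tips are about 34 mm above the reported TCP. Now I'll grasp with that correction.

```bash
python3 -m jog '[[0.3,[0,0,0.03],[0,0,0]],[0.3,[0,0,0.03],[0,0,0]],[0.3,[0,0,0.023],[0,0,0]],[0.3,[0,0,0],[0,0,0]]]' | egrep 'tcp_pos|wrist'; python3 -m jog '[[1,[0,0,0],[0,0,0]],[1,[0,0,0],[0,0,0]],[1,[0,0,0],[0,0,0]],[1,[0,0,0],[0,0,0]]]' 50
```

```text
tcp_pos: [0.4389, -0.104, -0.0235]
wrist_force: [-0.6, 0.5, -0.5]
t: 7.5
tcp_pos: [0.4407, -0.1044, -0.0213]
ee_rot: [3.141, -0.001, 0.236]
wrist_force: [-0.7, -0.4, -0.7]
opening: 0.0094
finger_force: 48.6
```

```bash
python3 -m jog '[[1,[0,0,-0.04],[0,0,0]],[1,[0,0,-0.06],[0,0,0.1]],[1,[0,0,-0.06],[0,0,0.1]],[1,[0,0,-0.04],[0,0,0.1]],[1,[0.06,0.0295,0],[0,0,0]],[1,[0.08,0.0393,0],[0,0,0]],[1,[0.08,0.0393,0],[0,0,0]],[1,[0.08,0.0393,0],[0,0,0]],[1,[0.08,0.0393,0],[0,0,0]],[1,[0.0395,0.02,0],[0,0,0]],[1,[0,0,0],[0,0,0]],[1,[0,0,0],[0,0,0]]]'; python3 go.py .6015 -.200 -.0175 -4.5; python3 look.py c4 100 125 120 .006
```

```text
t: 8.5
tcp_pos: [0.6013, -0.2002, 0.0579]
ee_rot: [-3.141, 0.0, -0.079]
wrist_force: [-0.9, 1.0, -1.1]
opening: 0.009
finger_force: 48.8
turn [-0.0001  0.0003 -0.0002] rows 0.0025864019619205474 shift [ 0.0004 -0.0005  0.1885] rows 1.8125677794163513 q6 2.9 t 8.5
px [323. 216.] area 21467.0 P [ 0.5995 -0.2338  0.006 ] ang 85.5 len 0.1574 tcp [ 0.6013 -0.2002  0.0579] yaw -4.5 open 0.009
```

View pics/c4.png

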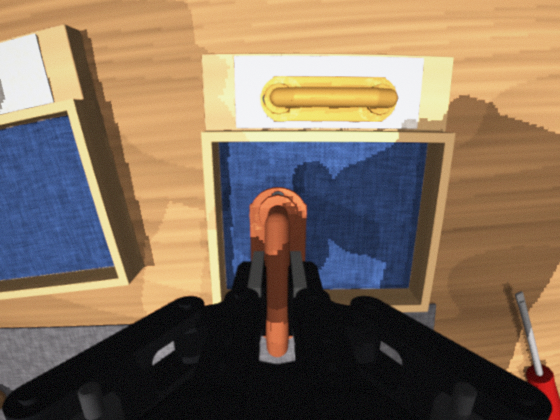

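The copper pull hangs straight over the left half of the pull tray (floor centre at pixel (323,216)). Lowering it.

```bash
python3 -m jog '[[1,[0,0,0.07],[0,0,0]],[1,[0,0,0.06],[0,0,0]],[1,[0,0,0.03],[0,0,0]],[1,[0,0,0.018],[0,0,0]],[1,[0,0,0.009],[0,0,0]],[1,[0,0,0],[0,0,0]],[1,[0,0,0],[0,0,0]]]'; python3 -m jog '[[1,[0,0,0.0025],[0,0,0]],[1,[0,0,0],[0,0,0]]]' | egrep 'tcp|wrist'
```

```text
t: 9.13
tcp_pos: [0.6015, -0.1999, -0.0154]
ee_rot: [3.141, -0.001, -0.078]
wrist_force: [0.6, -0.1, -1.4]
opening: 0.0093
finger_force: 48.8
tcp_pos: [0.6017, -0.2, -0.0166]
wrist_force: [0.0, -0.8, -1.9]
```

```bash
python3 -m jog '[[1,[0,0,0.003],[0,0,0]],[1,[0,0,0],[0,0,0]]]' | egrep 'tcp|wrist';  python3 -m jog '[[1,[0,0,0.002],[0,0,0]],[1,[0,0,0],[0,0,0]]]' | egrep 'tcp|wrist'
```

```text
tcp_pos: [0.6014, -0.1999, -0.0185]
wrist_force: [0.9, -0.3, 0.0]
tcp_pos: [0.6014, -0.2003, -0.0187]
wrist_force: [-3.9, -2.1, 7.3]
```

```bash
python3 -m jog '[[0.3,[0,0,0],[0,0,0]],[0.3,[0,0,0],[0,0,0]],[0.3,[0,0,0],[0,0,0]],[0.3,[0,0,-0.03],[0,0,0]],[0.3,[0,0,-0.07],[0,0,0]],[0.3,[0,0,-0.1],[0,0,0]],[0.3,[0,0,0],[0,0,-0.092]],[0.3,[0,0,0],[0,0,-0.092]],[0.3,[0,0,0],[0,0,-0.092]],[0.3,[0,0,0],[0,0,-0.092]],[0.3,[-0.083,-0.0107,0],[0,0,0]],[0.3,[-0.083,-0.0107,0],[0,0,0]],[0.3,[-0.083,-0.0107,0],[0,0,0]],[0.3,[-0.083,-0.0107,0],[0,0,0]],[0.3,[-0.083,-0.0107,0],[0,0,0]],[0.3,[-0.083,-0.0107,0],[0,0,0]],[0.3,[0,0,0],[0,0,0]],[0.3,[0,0,0],[0,0,0]]]'; python3 look.py b1 15 32 150 .0285; python3 - <<'E'
from m import *
im=cv2.imread('pics/b1.png');h=cv2.cvtColor(im,cv2.COLOR_BGR2HSV)
s=arm.read_state();i=info('wrist');print(proj(i,[*s['tcp_pos'][:2],.0285]))
E
```

```text
t: 11.13
tcp_pos: [0.4025, -0.2359, 0.0609]
ee_rot: [3.141, -0.001, 0.305]
wrist_force: [0.9, 0.6, 1.3]
opening: 0.0298
finger_force: 0.0
px [282. 218.] area 3304.0 P [ 0.4086 -0.2366  0.0285] ang 19.2 len 0.082 tcp [ 0.4025 -0.2359  0.0609] yaw 17.5 open 0.0298
(np.float64(277.8449918177427), np.float64(225.76817930548214))
```

View pics/b1.png

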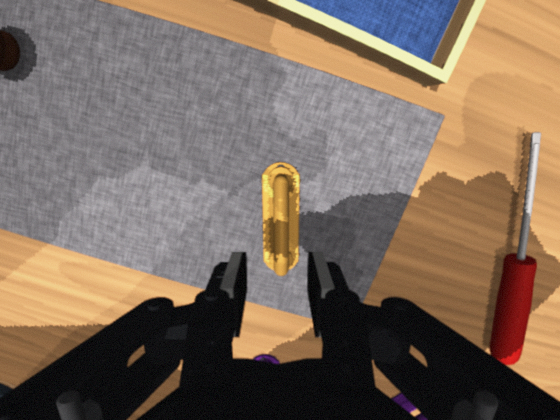

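The brass pull sits at (281,218), about 2 mm right of the finger centre line. I'll correct that and grasp.

```bash
python3 -m jog '[[0.3,[0.0075,0.006,0.04],[0,0,-0.022]],[0.3,[0,0,0.07],[0,0,0]],[0.3,[0,0,0.05],[0,0,0]],[0.3,[0,0,0.03],[0,0,0]],[0.3,[0,0,0.016],[0,0,0]],[0.3,[0,0,0],[0,0,0]],[1,[0,0,0],[0,0,0]],[1,[0,0,0],[0,0,0]],[1,[0,0,0],[0,0,0]],[1,[0,0,0],[0,0,0]]]' 50; python3 go.py .5965 -.2665 0.058 -4.5
```

```text
t: 12.02
tcp_pos: [0.4079, -0.2374, -0.0211]
ee_rot: [3.14, -0.001, 0.33]
wrist_force: [1.2, 1.2, 4.2]
opening: 0.0093
finger_force: 49.0
turn [ 0.001  -0.0015  0.3903] rows 3.2796370603263627 shift [ 0.4757  0.0356 -0.1977] rows 4.965075929234631 q6 2.28 t 12.0167
```

```bash
python3 -m jog '[[1,[0,0,-0.03],[0,0,0]],[1,[0,0,-0.06],[0,0,0]],[1,[0,0,-0.06],[0,0,0.0976]],[1,[0,0,-0.048],[0,0,0.0976]],[1,[0,0,0],[0,0,0.0976]],[1,[0,0,0],[0,0,0.0976]],[1,[0.0793,0.0059,0],[0,0,0]],[1,[0.0793,0.0059,0],[0,0,0]],[1,[0.0793,0.0059,0],[0,0,0]],[1,[0.0793,0.0059,0],[0,0,0]],[1,[0.0793,0.0059,0],[0,0,0]],[1,[0.0793,0.0059,0],[0,0,0]],[1,[0,0,0],[0,0,0]]]'; python3 -m jog '[[1,[0,0,0.07],[0,0,0]],[1,[0,0,0.06],[0,0,0]],[1,[0,0,0.03],[0,0,0]],[1,[0,0,0.016],[0,0,0]],[1,[0,0,0.009],[0,0,0]],[1,[0,0,0],[0,0,0]],[1,[0,0,0],[0,0,0]]]'; python3 go.py .5965 -.2665 -.0181 -4.5
```

```text
t: 13.1
tcp_pos: [0.6003, -0.2664, 0.0567]
ee_rot: [3.141, -0.002, -0.078]
wrist_force: [1.5, -0.1, -1.7]
opening: 0.0092
finger_force: 48.8
t: 13.68
tcp_pos: [0.5963, -0.2664, -0.0156]
ee_rot: [3.141, -0.001, -0.079]
wrist_force: [0.3, -0.1, -0.8]
opening: 0.0092
finger_force: 48.8
turn [ 0.0005 -0.0014 -0.0002] rows 0.01156425647973101 shift [0.0006 0.0002 0.0063] rows 0.060702170375899124 q6 2.8 t 13.6833
```

```bash
python3 -m jog '[[1,[0,0,0.004],[0,0,0]],[1,[0,0,0],[0,0,0]]]' | egrep 'tcp|wrist';  python3 -m jog '[[1,[0,0,0.0025],[0,0,0]],[1,[0,0,0],[0,0,0]]]' | egrep 'tcp|wrist'
```

```text
tcp_pos: [0.5962, -0.2663, -0.0175]
wrist_force: [-0.0, -0.1, -1.4]
tcp_pos: [0.5963, -0.2663, -0.0181]
wrist_force: [-3.3, 1.6, 9.2]
```

```bash
python3 -m jog '[[0.3,[0,0,0],[0,0,0]],[0.3,[0,0,0],[0,0,0]],[0.3,[0,0,0],[0,0,0]],[0.3,[0,0,-0.03],[0,0,0]],[0.3,[0,0,-0.07],[0,0,0]],[0.3,[0,0,-0.1],[0,0,0]],[-0.3,[0,0,0],[0,0,-0.1125]],[-0.3,[0,0,0],[0,0,-0.1125]],[-0.3,[0,0,0],[0,0,-0.1125]],[-0.3,[0,0,0],[0,0,-0.1125]],[-0.3,[0,0,0],[0,0,-0.1125]],[-0.3,[0,0,0],[0,0,-0.1125]],[-0.3,[0,0,0],[0,0,-0.1125]],[-0.3,[0,0,0],[0,0,-0.1125]],[-0.3,[0,0,0],[0,0,-0.1125]],[-0.3,[0,0,0],[0,0,-0.1125]],[-0.3,[0,0,0],[0,0,-0.1125]],[-0.3,[0,0,0],[0,0,-0.1125]],[-0.3,[0,0,0],[0,0,-0.1125]],[-0.3,[0,0,0],[0,0,-0.1125]]]'; python3 -m jog '[[-0.3,[0.08,-0.0421,0],[0,0,0]],[-0.3,[0.08,-0.0421,0],[0,0,0]],[-0.3,[0.08,-0.0421,0],[0,0,0]],[-0.3,[0.08,-0.0421,0],[0,0,0]],[-0.3,[0.08,-0.0421,0],[0,0,0]],[-0.3,[0.08,-0.0421,0],[0,0,0]],[-0.3,[0.08,-0.0421,0],[0,0,0]],[-0.3,[0.08,-0.0421,0],[0,0,0]],[-0.3,[0,0,0],[0,0,0]],[-0.3,[0,0,0],[0,0,0]]]'
python3 - <<'E'
from m import *
s=arm.read_state();i=info('wrist');im=snap('wrist','k1.png');h=cv2.cvtColor(im,cv2.COLOR_RGB2HSV)
u,v=map(int,proj(i,[.4616,-.0102,.026]));print(u,v,proj(i,[*s['tcp_pos'][:2],.026]),s['tcp_pos'],np.degrees(s['ee_rot']))
x0,y0=u-50,v-50
m=((h[y0:v+35,x0:u+50,1]>90)).astype(np.uint8); r=mcent(m,x0,y0); print(r[0],r[1]); print(onz(i,*r[0],.026))
E
python3 go.py .4616 -.0102 -.03 90
```

```text
t: 15.68
tcp_pos: [0.5959, -0.2661, 0.0618]
ee_rot: [3.141, 0.0, 1.576]
wrist_force: [-0.1, -0.1, -0.1]
opening: 0.0552
finger_force: 0.0
t: 16.52
tcp_pos: [0.4608, -0.0088, 0.0618]
ee_rot: [3.14, 0.0, 1.573]
wrist_force: [0.4, -0.2, 0.3]
opening: 0.0556
finger_force: 0.0
275 225 (np.float64(274.8876188016678), np.float64(223.76520611692555)) [ 0.46083543 -0.0087855   0.06181005] [1.79922221e+02 4.47359175e-03 9.01439324e+01]
(275.00000762939453, 225.50000381469727) (50.20458221435547, 50.20458221435547, 45.0)
[ 0.46091778 -0.01008687  0.026     ]
turn [0.0016 0.0003 0.0012] rows 0.013323410550011497 shift [-1.200e-03  2.000e-04  2.293e-01] rows 2.204487606353644 q6 1.55 t 16.5667
```

```bash
python3 -m jog '[[-0.3,[-0.003,0,0.07],[0,0,0]],[-0.3,[0,0,0.07],[0,0,0]],[-0.3,[0,0,0.05],[0,0,0]],[-0.3,[0,0,0.022],[0,0,0]],[-0.3,[0,0,0.0125],[0,0,0]],[-0.3,[0,0,0],[0,0,0]],[1,[0,0,0],[0,0,0]],[1,[0,0,0],[0,0,0]],[1,[0,0,0],[0,0,0]],[1,[0,0,0],[0,0,0]]]' 30; python3 go.py .629 -.037 0.062 90
```

```text
t: 17.4
tcp_pos: [0.4622, -0.0115, -0.0277]
ee_rot: [3.139, 0.0, 1.57]
wrist_force: [-1.5, -0.6, 4.8]
opening: 0.0358
finger_force: 29.4
turn [ 0.0022  0.0005 -0.0003] rows 0.018903308365470526 shift [-0.0637  0.417  -0.2243] rows 4.594293794191258 q6 1.55 t 17.4
```

```bash
python3 -m jog '[[1,[0,0,-0.03],[0,0,0]],[1,[0,0,-0.06],[0,0,0]],[1,[0,0,-0.07],[0,0,0]],[1,[0,0,-0.06],[0,0,0]],[1,[-0.01,0.067,0],[0,0,0]],[1,[-0.0108,0.07,0],[0,0,0]],[1,[-0.0108,0.07,0],[0,0,0]],[1,[-0.0108,0.07,0],[0,0,0]],[1,[-0.0108,0.07,0],[0,0,0]],[1,[-0.0108,0.07,0],[0,0,0]],[1,[0,0,0],[0,0,0]],[1,[0,0,0],[0,0,0]]]'; python3 look.py k2 100 125 120 .006
```

```text
t: 18.4
tcp_pos: [0.629, -0.0371, 0.0593]
ee_rot: [3.141, 0.0, 1.57]
wrist_force: [-0.8, 0.0, -1.3]
opening: 0.0358
finger_force: 30.2
px [270. 161.] area 30894.5 P [0.6254 0.0048 0.006 ] ang 93.5 len 0.1484 tcp [ 0.629  -0.0371  0.0593] yaw 90.0 open 0.0358
```

View pics/k2.png

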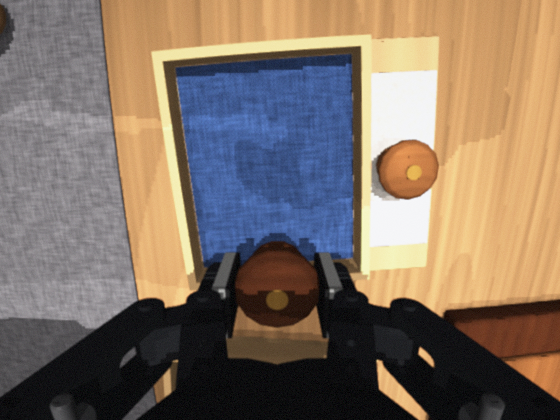

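The knob hangs upright over the knob tray. I'll check the −y wall from the rim corners at (203,275) and (366,277).

```bash
python3 - <<'E'
from h import *
i=info('wrist')
for p in((155,52),(370,38),(197,283),(366,277)): print(p,onz(i,*p,.03).round(4))
E
```

```text
(155, 52) [0.5556 0.0749 0.03  ]
(370, 38) [0.6849 0.0825 0.03  ]
(197, 283) [ 0.5708 -0.0809  0.03  ]
(366, 277) [ 0.6945 -0.0759  0.03  ]
```

```bash
python3 -m jog '[[1,[0,0,0.07],[0,0,0]],[1,[0,0,0.06],[0,0,0]],[1,[0,0,0.04],[0,0,0]],[1,[0,0,0.02],[0,0,0]],[1,[0,0,0.011],[0,0,0]],[1,[0,0,0],[0,0,0]],[1,[0,0,0],[0,0,0]]]' | egrep 'tcp|wrist'; python3 -m jog '[[1,[0,0,0.004],[0,0,0]],[1,[0,0,0],[0,0,0]],[1,[0,0,0],[0,0,0]]]' | egrep 'tcp|wrist'
```

```text
tcp_pos: [0.6284, -0.0369, -0.0202]
wrist_force: [1.4, -0.5, -0.1]
tcp_pos: [0.6282, -0.0369, -0.0224]
wrist_force: [0.1, -0.9, 0.5]
```

```bash
python3 -m jog '[[1,[0,0,0.004],[0,0,0]],[1,[0,0,0],[0,0,0]],[1,[0,0,0],[0,0,0]]]' | egrep 'tcp|wrist'; python3 -m jog '[[1,[0,0,0.0025],[0,0,0]],[1,[0,0,0],[0,0,0]],[1,[0,0,0],[0,0,0]]]' | egrep 'tcp|wrist'
```

```text
tcp_pos: [0.6279, -0.0369, -0.0246]
wrist_force: [-0.2, -0.6, 0.3]
tcp_pos: [0.628, -0.0369, -0.0248]
wrist_force: [-4.9, 0.8, 12.1]
```

```bash
python3 -m jog '[[-0.3,[0,0,0],[0,0,0]],[-0.3,[0,0,0],[0,0,0]],[-0.3,[0,0,0],[0,0,0]],[-0.3,[0,0,-0.03],[0,0,0]],[-0.3,[0,0,-0.085],[0,0,0]],[-0.3,[0,0,-0.1],[0,0,0]],[-0.3,[0.0519,-0.0717,0],[0,0,0]],[-0.3,[0.0519,-0.0717,0],[0,0,0]],[-0.3,[0.0519,-0.0717,0],[0,0,0]],[-0.3,[0.0519,-0.0717,0],[0,0,0]],[-0.3,[0.0519,-0.0717,0],[0,0,0]],[-0.3,[0.0519,-0.0717,0],[0,0,0]],[-0.3,[0.0519,-0.0717,0],[0,0,0]],[-0.3,[0,0,0],[0,0,0]],[-0.3,[0,0,0],[0,0,0]]]'
python3 - <<'E'
from m import *
s=arm.read_state();i=info('wrist');im=snap('wrist','k3.png');h=cv2.cvtColor(im,cv2.COLOR_RGB2HSV)
u,v=map(int,proj(i,[.4271,.1083,.026]))
x0,y0=u-50,v-50
m=((h[y0:v+35,x0:u+50,1]>90)).astype(np.uint8); r=mcent(m,x0,y0); print(u,v,r[0],r[1],onz(i,*r[0],.026))
E
python3 go.py .4271 .1083 -.028 90
```

```text
t: 21.03
tcp_pos: [0.4262, 0.1093, 0.0606]
ee_rot: [3.141, -0.0, 1.573]
wrist_force: [1.1, -0.7, 0.2]
opening: 0.0556
finger_force: 0.0
276 225 (276.3000030517578, 224.39999771118164) (51.87677764892578, 50.535133361816406, 26.56505012512207) [0.42715966 0.10924302 0.026     ]
turn [0.0011 0.     0.001 ] rows 0.008834962457863542 shift [-0.0013 -0.0005  0.2215] rows 2.1298499669942164 q6 1.82 t 21.0833
```

Measured (0.4272, 0.1092), 1 mm from the tool. Grasp.

```bash
python3 -m jog '[[-0.3,[0,0.0005,0.07],[0,0,0]],[-0.3,[0,0,0.07],[0,0,0]],[-0.3,[0,0,0.05],[0,0,0]],[-0.3,[0,0,0.02],[0,0,0]],[-0.3,[0,0,0.0115],[0,0,0]],[-0.3,[0,0,0],[0,0,0]],[1,[0,0,0],[0,0,0]],[1,[0,0,0],[0,0,0]],[1,[0,0,0],[0,0,0]],[1,[0,0,0],[0,0,0]]]' 30; python3 go.py .623 .034 0.062 90
```

```text
t: 21.92
tcp_pos: [0.4284, 0.1086, -0.0271]
ee_rot: [3.139, -0.0, 1.57]
wrist_force: [-0.3, -0.7, 7.5]
opening: 0.0362
finger_force: 29.6
turn [ 0.0022 -0.0002 -0.0003] rows 0.01836950825868397 shift [-0.1864  0.4864 -0.2228] rows 5.447312595921813 q6 1.82 t 21.9167
```

```bash
python3 -m jog '[[1,[0,0,-0.03],[0,0,0]],[1,[0,0,-0.06],[0,0,0]],[1,[0,0,-0.07],[0,0,0]],[1,[0,0,-0.06],[0,0,0]],[1,[-0.0266,0.0695,0],[0,0,0]],[1,[-0.0266,0.0695,0],[0,0,0]],[1,[-0.0266,0.0695,0],[0,0,0]],[1,[-0.0266,0.0695,0],[0,0,0]],[1,[-0.0266,0.0695,0],[0,0,0]],[1,[-0.0266,0.0695,0],[0,0,0]],[1,[-0.0266,0.0695,0],[0,0,0]],[1,[0,0,0],[0,0,0]],[1,[0,0,0],[0,0,0]]]'; python3 -m jog '[[1,[0,0,0.07],[0,0,0]],[1,[0,0,0.06],[0,0,0]],[1,[0,0,0.04],[0,0,0]],[1,[0,0,0.02],[0,0,0]],[1,[0,0,0.01],[0,0,0]],[1,[0,0,0],[0,0,0]],[1,[0,0,0],[0,0,0]]]' | egrep 'tcp|wrist|open'; python3 -m jog '[[1,[0,0,0.006],[0,0,0]],[1,[0,0,0],[0,0,0]],[1,[0,0,0],[0,0,0]]]' | egrep 'tcp|wrist'
```

```text
t: 23.0
tcp_pos: [0.623, 0.0333, 0.0599]
ee_rot: [3.141, -0.0, 1.569]
wrist_force: [-0.8, 0.4, -0.5]
opening: 0.0358
finger_force: 30.2
tcp_pos: [0.6224, 0.0341, -0.019]
wrist_force: [-0.2, -0.7, -0.7]
opening: 0.0358
tcp_pos: [0.6223, 0.034, -0.0221]
wrist_force: [-0.1, 0.1, -0.3]
```

```bash
python3 -m jog '[[1,[0,0,0.004],[0,0,0]],[1,[0,0,0],[0,0,0]],[1,[0,0,0],[0,0,0]]]' | egrep 'tcp|wrist'; python3 -m jog '[[1,[0,0,0.002],[0,0,0]],[1,[0,0,0],[0,0,0]],[1,[0,0,0],[0,0,0]]]' | egrep 'tcp|wrist'
```

```text
tcp_pos: [0.6223, 0.0339, -0.024]
wrist_force: [1.3, -0.1, 1.9]
tcp_pos: [0.6224, 0.034, -0.0241]
wrist_force: [-3.2, -0.5, 13.2]
```

```bash
python3 -m jog '[[-0.3,[0,0,0],[0,0,0]],[-0.3,[0,0,0],[0,0,0]],[-0.3,[0,0,0],[0,0,0]],[-0.3,[0,0,-0.03],[0,0,0]],[-0.3,[0,0,-0.085],[0,0,0]],[-0.3,[0,0,-0.1],[0,0,0]],[-0.46,[0,0,0],[0,0,-0.1182]],[-0.46,[0,0,0],[0,0,-0.1182]],[-0.46,[0,0,0],[0,0,-0.1182]],[-0.46,[0,0,0],[0,0,-0.1182]],[-0.46,[0,0,0],[0,0,-0.1182]],[-0.46,[0,0,0],[0,0,-0.1182]],[-0.46,[0,0,0],[0,0,-0.1182]],[-0.46,[0,0,0],[0,0,-0.1182]],[-0.46,[0,0,0],[0,0,-0.1182]],[-0.46,[0,0,0],[0,0,-0.1182]],[-0.46,[0,0,0],[0,0,-0.1182]],[-0.46,[0,0,0],[0,0,0]]]' | egrep 'rot'; python3 -m jog '[[-0.46,[0.0766,0.0515,0],[0,0,0]],[-0.46,[0.0766,0.0515,0],[0,0,0]],[-0.46,[0.0766,0.0515,0],[0,0,0]],[-0.46,[0.0766,0.0515,0],[0,0,0]],[-0.46,[0.0766,0.0515,0],[0,0,0]],[-0.46,[0.0766,0.0515,0],[0,0,0]],[-0.46,[0.0766,0.0515,0],[0,0,0]],[-0.46,[0.0766,0.0515,0],[0,0,0]],[-0.46,[0,0,0],[0,0,0]],[-0.46,[0,0,0],[0,0,0]]]'
python3 - <<'E'
from m import *
s=arm.read_state();i=info('wrist');im=snap('wrist','lk.png')
print(proj(i,[.4025,.2504,.019]),proj(i,[*s['tcp_pos'][:2],.019]))
E
python3 go.py .417 .2463 .03 168
```

```text
ee_rot: [-3.141, -0.0, 2.939]
t: 26.67
tcp_pos: [0.4153, 0.2473, 0.061]
ee_rot: [3.142, 0.0, 2.931]
wrist_force: [1.2, -0.3, 0.5]
opening: 0.0622
finger_force: 0.0
(np.float64(275.10971185396426), np.float64(200.48694859845955)) (np.float64(274.5841959214068), np.float64(218.09249551036203))
turn [-0.0001  0.0005 -0.0017] rows 0.014308200189910813 shift [-0.002   0.      0.0775] rows 0.7451695305733349 q6 0.75 t 26.7167
```

View pics/lk.png

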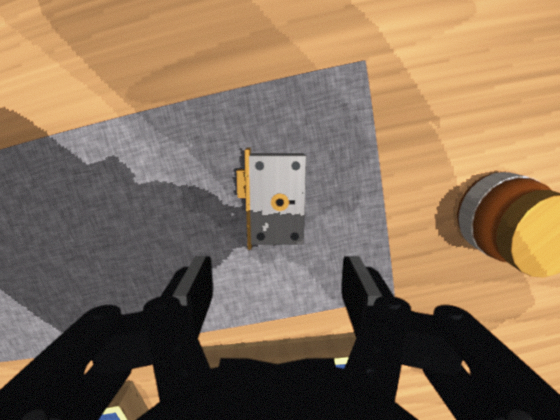

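The lock case spans (247–305, 154–245), with its bolt on the left at rows 170–198. The grip line at row ~219 clears the bolt and is centred between the fingers at column 275. Descending.

```bash
python3 -m jog '[[-0.46,[-0.004,0,0.07],[0,0,0]],[-0.46,[0,0,0.07],[0,0,0]],[-0.46,[0,0,0.05],[0,0,0]],[-0.46,[0,0,0.022],[0,0,0]],[-0.46,[0,0,0.0155],[0,0,0]],[-0.46,[0,0,0],[0,0,0]],[-0.46,[0,0,0],[0,0,0]]]' | egrep 'tcp|wrist|rot'; python3 -m jog '[[1,[0,0,0],[0,0,0]],[1,[0,0,0],[0,0,0]],[1,[0,0,0],[0,0,0]],[1,[0,0,0],[0,0,0]]]' 70
```

```text
tcp_pos: [0.4188, 0.2457, -0.0294]
ee_rot: [3.141, 0.001, 2.931]
wrist_force: [0.4, 0.0, -0.1]
t: 27.63
tcp_pos: [0.4189, 0.2462, -0.0287]
ee_rot: [3.14, 0.002, 2.932]
wrist_force: [-1.5, -2.3, 11.2]
opening: 0.0404
finger_force: 70.4
```

```bash
python3 -m jog '[[1,[0,0,-0.015],[0,0,0]],[1,[0,0,-0.04],[0,0,0]],[1,[0,0,-0.06],[0,0,0]],[1,[0,0,-0.06],[0,0,-0.06]],[1,[0,0,-0.05],[0,0,-0.06]],[1,[-0.0714,-0.0028,0],[0,0,0]],[1,[-0.0714,-0.0028,0],[0,0,0]],[1,[-0.0714,-0.0028,0],[0,0,0]],[1,[-0.0714,-0.0028,0],[0,0,0]],[1,[-0.0714,-0.0028,0],[0,0,0]],[1,[-0.0714,-0.0028,0],[0,0,0]],[1,[-0.0714,-0.0028,0],[0,0,0]],[1,[0,0,0],[0,0,0]],[1,[0,0,0],[0,0,0]]]'; python3 go.py .6174 .2216 -.0257 175.2
python3 - <<'E'
from m import *
i=info('wrist'); im=snap('wrist','lt.png')
h=cv2.cvtColor(im,cv2.COLOR_RGB2HSV).astype(int)
# case (low sat, bright) blob & brass blob
m=((h[...,1]<45)&(h[...,2]>120)).astype(np.uint8); m[330:]=0; m[:,:200]=0; m[:,360:]=0
r=mcent(m,0,0); print('case',r[0],r[1],r[2].round(0).tolist())
m=((h[...,0]>100)&(h[...,0]<125)&(h[...,1]>120)&(h[...,2]>30)).astype(np.uint8)
m[330:]=0
cs=[c for c in cv2.findContours(m,0,2)[0] if cv2.contourArea(c)>500]
for c in cs:
    x,y,w,hh=cv2.boundingRect(c); print('blue',x,y,w,hh,onz(i,x,y,.006).round(3),onz(i,x+w,y,.006).round(3))
E
```

```text
t: 28.8
tcp_pos: [0.6175, 0.2208, 0.0599]
ee_rot: [-3.142, 0.0, 3.057]
wrist_force: [-1.1, 0.0, -2.0]
opening: 0.0401
finger_force: 71.4
turn [-0.      0.0003 -0.0011] rows 0.008983290784340674 shift [0.0003 0.0019 0.2141] rows 2.0584056719723574 q6 0.43 t 28.8
case (279.5, 34.0) (68.0, 159.0, 90.0) [[200.0, 0.0], [359.0, 0.0], [359.0, 68.0], [200.0, 68.0]]
blue 0 164 91 146 [0.56  0.013 0.006] [0.568 0.087 0.006]
blue 169 108 211 157 [0.534 0.153 0.006] [0.547 0.301 0.006]
```

```bash
python3 -m jog '[[1,[0,0.002,0.07],[0,0,0]],[1,[0,0,0.06],[0,0,0]],[1,[0,0,0.04],[0,0,0]],[1,[0,0,0.02],[0,0,0]],[1,[0,0,0.01],[0,0,0]],[1,[0,0,0],[0,0,0]],[1,[0,0,0],[0,0,0]]]' | egrep 'tcp|wrist|open'; python3 -m jog '[[1,[0,0,0.005],[0,0,0]],[1,[0,0,0],[0,0,0]],[1,[0,0,0],[0,0,0]]]' | egrep 'tcp|wrist'; python3 -m jog '[[1,[0,0,0.004],[0,0,0]],[1,[0,0,0],[0,0,0]],[1,[0,0,0],[0,0,0]]]' | egrep 'tcp|wrist'
```

```text
tcp_pos: [0.617, 0.2224, -0.0188]
wrist_force: [0.9, -1.3, -0.6]
opening: 0.0399
tcp_pos: [0.617, 0.2221, -0.0215]
wrist_force: [-0.8, 0.6, -1.0]
tcp_pos: [0.6166, 0.222, -0.0237]
wrist_force: [0.3, -0.1, -2.5]
```

```bash
python3 -m jog '[[1,[0,0,0.003],[0,0,0]],[1,[0,0,0],[0,0,0]],[1,[0,0,0],[0,0,0]]]' | egrep 'tcp|wrist'; python3 -m jog '[[1,[0,0,0.002],[0,0,0]],[1,[0,0,0],[0,0,0]],[1,[0,0,0],[0,0,0]]]' | egrep 'tcp|wrist'
```

```text
tcp_pos: [0.6166, 0.222, -0.025]
wrist_force: [-0.0, -0.6, -1.3]
tcp_pos: [0.6167, 0.222, -0.0256]
wrist_force: [-0.3, 0.1, -0.4]
```

```bash
python3 -m jog '[[1,[0,0,0.002],[0,0,0]],[1,[0,0,0],[0,0,0]],[1,[0,0,0],[0,0,0]]]' | egrep 'tcp|wrist'; python3 -m jog '[[1,[0,0,0.002],[0,0,0]],[1,[0,0,0],[0,0,0]],[1,[0,0,0],[0,0,0]]]' | egrep 'tcp|wrist'
```

```text
tcp_pos: [0.6167, 0.222, -0.0257]
wrist_force: [-4.3, -2.0, 10.1]
tcp_pos: [0.6168, 0.222, -0.0257]
wrist_force: [-9.4, -2.8, 21.9]
```

```bash
python3 -m jog '[[1,[0,0,-0.002],[0,0,0]],[-0.46,[0,0,0],[0,0,0]],[-0.46,[0,0,0],[0,0,0]],[-0.46,[0,0,0],[0,0,0]],[-0.46,[0,0,-0.03],[0,0,0]],[-0.46,[0,0,-0.08],[0,0,0]],[-0.46,[0,0,-0.1],[0,0,0]],[-0.46,[0,0,-0.1],[0,0,0]],[-0.46,[0,0,-0.1],[0,0,0]],[-0.46,[0.1,0,0],[0,0,0]],[-0.46,[0.1,0,0],[0,0,0]],[-0.46,[0.1,0,0],[0,0,0]],[-0.46,[0.1,0,0],[0,0,0]],[-0.46,[0.1,0,0],[0,0,0]],[-0.46,[0.1,0,0],[0,0,0]],[-0.46,[0,0,0],[0,0,0]],[-0.46,[0,0,0],[0,0,0]]]'
python3 - <<'E'
from m import *
s,d=info('scene'),info('side'); a=snap('scene','f_sc.png'); b=snap('side','f_sd.png')
# pieces: non-blue blobs inside each tray floor
E={'copper':(.6015,-.2,.02),'brass':(.5965,-.2665,.02),'dark':(.628,-.037,.025),'pale':(.6225,.034,.025),'lock':(.6,.222,.018)}
for k,p in E.items():
    out=[]
    for im,i in((a,s),(b,d)):
        h=cv2.cvtColor(im,cv2.COLOR_RGB2HSV).astype(int); u,v=map(int,np.round(proj(i,p))); r=16 if k not in('dark','pale') else 9
        w=h[v-r:v+r,u-r:u+r]
        if k=='lock': m=(w[...,1]<60)&(w[...,2]>110)
        elif k=='pale': m=(w[...,0]<25)&(w[...,1]>60)&(w[...,2]>110)
        elif k=='brass': m=(w[...,0]>14)&(w[...,0]<32)&(w[...,1]>140)
        else: m=(w[...,0]<12)&(w[...,1]>90)
        q=mcent(m.astype(np.uint8),u-r,v-r); out.append(q)
    t,e=tri(s,out[0][0],d,out[1][0]); print(k,np.round(out[0][0]),np.round(out[1][0]),t.round(3),round(e,3),np.round(out[0][1]),np.round(out[1][1]))
E
```

```text
t: 32.35
tcp_pos: [0.3762, 0.2424, 0.1387]
ee_rot: [3.141, 0.001, 3.06]
wrist_force: [1.1, -0.0, 0.3]
opening: 0.0626
finger_force: 0.0
copper [261. 275.] [350. 264.] [ 0.6   -0.206  0.021] 0.001 [24.  8. 53.] [11. 31. 90.]
brass [242. 284.] [352. 280.] [ 0.593 -0.272  0.023] 0.003 [23.  7. 56.] [13. 31. 90.]
dark [309. 254.] [348. 226.] [ 0.627 -0.038  0.025] 0.002 [8. 8. 0.] [ 8. 11. 90.]
pale [324. 242.] [340. 210.] [0.621 0.03  0.037] 0.003 [ 7. 10. 90.] [11. 17. 90.]
lock [362. 218.] [323. 184.] [0.603 0.216 0.019] 0.013 [31. 25.  0.] [ 5. 22. 90.]
```

```bash
python3 -m jog '[[-0.46,[-0.08,-0.032,-0.03],[0,0,0]],[-0.46,[-0.08,-0.032,-0.03],[0,0,0]],[-0.46,[-0.08,-0.032,0],[0,0,0]],[-0.46,[-0.08,-0.032,0],[0,0,0]],[-0.46,[-0.08,-0.032,0],[0,0,0]],[-0.46,[-0.08,-0.032,0],[0,0,0]],[-0.46,[-0.08,-0.032,0],[0,0,0]],[-0.46,[-0.07,-0.03,0],[0,0,0]],[-0.46,[0,0,0],[0,0,0]],[-0.46,[0,0,0],[0,0,0]]]' | egrep 'tcp'
python3 - <<'E'
from m import *
i=info('wrist'); im=snap('wrist','fin.png'); h=cv2.cvtColor(im,cv2.COLOR_RGB2HSV).astype(int)
for k,p,z,f in(('pale',(.6225,.034,.029),.029,lambda w:(w[...,0]<30)&(w[...,1]>60)&(w[...,2]>60)),('dark',(.628,-.037,.029),.029,lambda w:(w[...,0]<30)&(w[...,1]>90)),('lock',(.6,.222,.022),.022,lambda w:(w[...,1]<60)&(w[...,2]>60)),('lock+brass',(.6,.222,.022),.022,lambda w:(w[...,1]<60)&(w[...,2]>60)|(w[...,0]<35))):
    u,v=map(int,np.round(proj(i,p))); r=48 if 'lock' in k else 30
    y0,x0=max(v-r,0),max(u-r,0); w=h[y0:v+r,x0:u+r]; q=mcent(f(w).astype(np.uint8),x0,y0)
    P=np.array([onz(i,*c,z) for c in q[2]]); print(k,(u,v),np.round(q[0]),onz(i,*q[0],z).round(4),'sides',np.linalg.norm(P[1]-P[0]).round(4),np.linalg.norm(P[2]-P[1]).round(4),'fill',round(cv2.contourArea(q[3])/max(1,q[1][0]*q[1][1]),2))
E
```

```text
tcp_pos: [0.6218, 0.1181, 0.1602]
pale (192, 198) [192. 198.] [0.6234 0.0342 0.029 ] sides 0.037 0.0364 fill 0.78
dark (126, 209) [128. 210.] [ 0.6292 -0.0341  0.029 ] sides 0.0387 0.0355 fill 0.79
lock (378, 159) [380. 159.] [0.601  0.2245 0.022 ] sides 0.0747 0.0445 fill 0.74
lock+brass (378, 159) [376. 160.] [0.6011 0.22   0.022 ] sides 0.0744 0.0503 fill 0.81
```

The pale and dark heads show as 37 mm circles at standing height, the lock measures 74 × 44 mm flat in its tray, and the pulls triangulate to their places. Handing in.

```bash
python3 -c "
from workcell import arm
print(arm.sign_off())"
```

```text
the job is handed in; nothing more can be done
None
```

All five fittings are in their matching trays (both knobs, both pulls, the lock), each set down the same way up, and the job was handed in at about 33 s of the 109 s; final positions were checked by camera measurement, not by eye, and no verdict came back.

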